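# Tighten the slack spokes of a teapot stand

## Robot

A 7-joint arm with a two-finger parallel gripper is mounted at the origin on the work surface. World frame = base frame: x ahead of the robot, y to its left, z up, the work surface at z = 0. Lengths are in m, angles in rad, forces in N, time in s.
With the tool pointing down it reaches from about 0.4 to 0.85 m from the base axis. Payload 4.5 kg.
Tool frame: the origin (TCP) lies midway between the tips of the shut fingers; the grasp point (between the pads) lies 19 mm behind it; z points along the fingers, y is the direction in which the jaws open and shut (so a half turn about z gives the same grasp; the last joint's range is limited). The gripper opens to 88 mm and grips with 3 to 60 N. Pads are 18 mm wide; open, the fingers measure 123 mm over their backs; the gripper's body (75 mm by 187 mm) begins 45 mm behind the grasp point.
Start: joints at [1.338, 0.689, -0.195, 1.565, 0.157, 0.902, -0.215], TCP at [0.165, -0.603, 0.239] pointing down, gripper open.
Joint ranges: [-3.01, 3.01], [-0.46, 2.08], [-1.47, 1.51], [0.13, 2.56], [-1, 4.14], [0.04, 2.09], [-2.66, 2.66]. Speed limits (rad/s): [2.57, 2.57, 3.14, 3.14, 3.14, 3.14, 3.14].

## Interface

Orientations are given as a unit quaternion [x, y, z, w].
In Python, from plant import r gives the robot as it stands. The module is installed in compiled form; this text tells all that it offers.
- The arm moves only by the tool carry_out, never from a script. Its argument "commands" is a list of rows, each a list of 6 numbers: the shift along the tool's x, y, z in m, then the turn, a rotation vector about the tool's x, y, z in degrees. In form: [[dx, dy, dz, wx, wy, wz], ...]. A call has 1 to 12 rows; each row is the pose to reach, as a shift and turn from the pose commanded when the call began, along the tool's axes at that moment; what a row does not reach only later rows make up. A row lasts 1/10 s, in which the tool goes at most 50 mm and 8.59 degrees, less where a joint would pass 70% of its speed; a pose out of reach is approached as far as the arm can. A call with a gripper value outside its range is refused whole. "fingers" is the closure in counts, from 0 (fully open) to 255 (shut), set as the call begins (left out, the last holds). The fingers move at their own pace and stop on an object; "grip_force" is the grip in N (left out, the last holds). Time passes only in rows, so rows that repeat a pose let the fingers close. It gives the time, the measured TCP pose, the force and the opening at its end, in the units of the state.
- r.get_state(): the state, without advancing time (a new reading comes with each control period).
- r.snapshot(name): name is "side" or "top" or "wrist"; returns a dict with "img" (420x560x3 uint8, blue, green, red), "intrinsics" (3x3 intrinsics, pixels), "extrinsics" (4x4, takes a point from camera to world coordinates); the wrist camera has in their place "tool_from_camera" (4x4, takes a point from camera to tool coordinates, whose origin is the TCP and whose axes are the flange's). Camera axes: x right, y down, z forward; pixel columns grow to the right and rows downward; lengths in m; the calibration is good to about 2 mm. A picture is of the moment at which its call begins: read the wrist's pose just before it. There is no depth.
- r.finish_job(): hands the job in, once; it reports no verdict.
Trained networks look in a picture, given as the dict that the camera call returned (one of the last four; its "shot" number tells which), for a name from the list of things; names that differ only in an ending like _2 or _b are one class to them, and where a whole thing is asked for, a point or a joint stands for the part that bears it (a point fixed in the world has none). Each returns a list of dicts, best first, with "p" (0 to 1); they miss things now and then, are a little off and sometimes report something else, mostly with a low value. They report only what shows in the picture. A call takes as long as a camera call. They do not tell look-alikes from the thing itself.
- r.spot_in(picture, label): "xyz" ([x, y, z] in m, in world coordinates, good to about 4 mm: the middle of the surface that is visible of it).
- r.spot_point(picture, label): "xyz" ([x, y, z] in m, in world coordinates, good to about 4 mm: a listed point, or the origin of a listed thing).
The state is a dict: "clock": time; "q": joint angles; "qd": joint speeds; "joint_torque": joint torques, N m; "tool_pos": TCP position; "eef_rot": TCP orientation; "contact_force": force on the tool from outside, world axes, zero at the start; "moment": the same for the moment, N m; "opening": opening from 0.0 (shut) to 1.0 (fully open).
Only numpy, scipy, OpenCV 4.12 (cv2) and the standard library are available. Lean on these libraries where they do the work, as an engineer would, in place of code of your own. Each camera call takes 0.05 s, during which the arm holds its last target.

## Task

Two spokes of the round teapot stand are slack. Going clockwise (seen from above) from the wooden ear on its rim, turn the first square peg clockwise until you feel its spoke bite and then one quarter turn more; only after that, turn the second peg clockwise until it bites and then two quarter turns more. Do not overtighten, do not touch the third peg, which is already right, and leave the other tea things where they are.

Things in the scene. Friction and masses are not known exactly. Their poses are not given: they have to be found in the camera images.
- stand: round teapot stand, fixed to the table: wooden hoop 200 mm outside, 140 inside, 22 tall; hub 40 wide, 30 tall; thin spokes below 28 mm; three 35 mm wide collars, tops at 32 mm, under square pegs on an 85 mm radius; a wooden ear sticks out 45 mm. Origin on the table under the hub, x to the ear, z up. Clockwise from the ear, seen from above: peg_1 at 60 degrees, peg_2 at 180, peg_3 at 300.
- peg_1: first peg clockwise from the ear: square steel peg head, 18 mm across flats (25 across corners), upright, turns only about its upright axis. Origin on that axis, 22 mm above the table; flats run from 11 to 43 mm above the origin; body x and y are square to the flats and turn with it, z up. Slack at first. Tightens clockwise seen from above and stays where it is left. Wants one quarter turn after the bite.
- peg_1_grip (a point): point of peg_1 on its axis, halfway up the flats (49 mm above the table). Feel: even drag of 0.32 N m for 20 to 97 degrees, then the bite, a rise of 0.14 N m over some 8 degrees (count from its end), then 0.13 N m more per quarter turn. The bite lies elsewhere every time and shows only in the moment. A 35 to 55 N grip on opposite flats turns it.
- peg_2: second peg, opposite the ear: square steel peg head, 18 mm across flats (25 across corners), upright, turns only about its upright axis. Origin on that axis, 22 mm above the table; flats run from 11 to 43 mm above the origin; body x and y are square to the flats and turn with it, z up. Slack at first. Tightens clockwise seen from above and stays where it is left. Wants two quarter turns after the bite.
- peg_2_grip (a point): point of peg_2 on its axis, halfway up the flats (49 mm above the table). Feel: even drag of 0.32 N m for 20 to 97 degrees, then the bite, a rise of 0.14 N m over some 8 degrees (count from its end), then 0.06 N m more per quarter turn. The bite lies elsewhere every time and shows only in the moment. A 35 to 55 N grip on opposite flats turns it.
- peg_3: third peg clockwise from the ear: square steel peg head, 18 mm across flats (25 across corners), upright, turns only about its upright axis. Origin on that axis, 22 mm above the table; flats run from 11 to 43 mm above the origin; body x and y are square to the flats and turn with it, z up. Already tight and right; not to be touched.
- teapot: cream ceramic teapot, body 132 mm across, 126 mm tall, spout and handle reaching 105 mm either way; origin under its centre. Bystander.
- caddy: wooden tea caddy with a sliding lid, 85 x 125 x 86 mm; origin under its centre. Bystander.
- saucer: porcelain saucer 128 mm across carrying a steel tea infuser ball, 58 mm tall in all; origin under its centre. Bystander.
- honey_jar: closed glass honey jar 72 mm across, with a wooden lid and dipper knob, 120 mm tall; origin under its centre. Bystander.
Not all that is in view belongs to the job. There is more than one size of the stand; the job needs the largest.

How it is judged:
On the way, in this order (a step that is already met when the one before it is completed fails the run):
1. the first peg has bitten and been turned about one quarter turn more (contact force between peg_1 and stand between 18.6 and 25.6 N), for 0.3 s.
2. then the second peg has bitten and been turned about two quarter turns more (all of step 1 and contact force between peg_2 and stand between 20.2 and 24.4 N), for 0.3 s.
At the end, for the whole second after the job is handed in: First peg one quarter turn past its bite (spoke load 18.6 to 25.6 N: 65 to 115 degrees past) and second peg two quarter turns past its bite (20.2 to 24.4 N: 155 to 205 degrees past), both released and staying so; third peg untouched, tea things where they stood (all of step 2).
It fails at once if the first spoke is overtightened (loaded above 31 N, some 160 degrees past the bite) (contact force between peg_1 and stand above 31 N).
It fails at once if the second spoke is overtightened (loaded above 28 N, some 270 degrees past the bite) (contact force between peg_2 and stand above 28 N).
It fails at once if the second spoke is loaded before the first is right, or the first does not stay right (contact force between peg_2 and stand above 3 N and not (contact force between peg_1 and stand between 18.6 and 25.6 N)).
It fails at once if the third peg is touched (contact force between any of the fingers, the arm and peg_3 above 1 N).
It fails at once if a bystander is shifted more than 15 mm (distance of any of teapot, caddy, saucer, honey_jar from where it was at the start of the episode above 0.015 m).
It also fails if it takes over 72 s, if anything falls off the work surface, if the arm or the gripper's body presses on something with over 40 N, if the wrist force passes 120 N, or if a joint passes its speed limit or range.

## Working session

There is one attempt and no reset: what is moved stays moved. The work goes in short steps, Python scripts to look and compute and a tool call to move; the robot and the scene stay as the last step left them, time stands still between calls to the robot, and variables do not carry over. Pictures are saved under pics/ and viewed, and the job is handed in when it is done.

Besides the shell and the picture viewer there is one more tool, called after "Call:" as a command line: name --pt "numbers of a row" for each row, then --argument value for the rest. carry_out: Moves the arm, as the interface text tells. Its arguments: {"type":"object","properties":{"commands":{"type":"array","items":{"type":"array","items":{"type":"number"}}},"fingers":{"type":"number"},"grip_force":{"type":"number"}},"required":["commands"]}

```bash
mkdir -p pics; ls; python3 - <<'E'
from plant import r
import cv2
s=r.get_state();print(s)
for n in ("top","side"):
    p=r.snapshot(n);cv2.imwrite(f"pics/{n}0.png",p["img"]);print(n,p["intrinsics"],p["extrinsics"])
    for l in ("stand","peg_1","peg_1_grip","teapot","caddy","saucer","honey_jar"):
        for f in ("spot_in","spot_point"):
            if l=="peg_1_grip" and f=="spot_in": continue
            for d in getattr(r,f)(p,l)[:6]: print(n,f,l,round(d["p"],2),[round(x,3) for x in d["xyz"]])
print(r.get_state()["clock"])
E
```

```text
pics
{'clock': 0.0, 'q': array([ 1.33777035,  0.68996885, -0.19451648,  1.5663918 ,  0.15730415,
        0.90253381, -0.21509473]), 'qd': array([-3.41414993e-04,  7.95266033e-04,  6.12982750e-04,  1.11820886e-03,
       -4.41438850e-05,  9.62873315e-04, -1.39387577e-03]), 'joint_torque': array([-4.78576112e-04, -5.27564871e+01, -1.26685638e+00, -1.53434891e+01,
       -5.25085756e-02,  6.58734687e-03,  1.73044623e-04]), 'tool_pos': array([ 0.16456611, -0.60225097,  0.23790684]), 'eef_rot': array([ 9.91106572e-01,  1.33067098e-01, -2.00437735e-04, -9.33102201e-04]), 'contact_force': array([0.03289969, 0.41146194, 0.41289399]), 'moment': array([0.02209651, 0.00176093, 0.01395929]), 'opening': 1.0050432230671082}
top [[453.93775122   0.         278.21177469]
 [  0.         453.93775122 204.23065042]
 [  0.           0.           1.        ]] [[-0.00741377 -0.99231071  0.12354955  0.40426978]
 [-0.99995144  0.00815899  0.00552687 -0.0166538 ]
 [-0.00649241 -0.12350257 -0.99232301  1.37058527]
 [ 0.          0.          0.          1.        ]]
top spot_in stand 0.79 [0.818, -0.114, 0.009
[... 2280 characters left out ...]
spot_point peg_1 0.51 [0.654, -0.088, 0.021]
side spot_point peg_1 0.51 [0.777, -0.168, 0.017]
side spot_point peg_1_grip 0.61 [0.867, -0.122, 0.034]
side spot_point peg_1_grip 0.57 [0.653, -0.089, 0.05]
side spot_point peg_1_grip 0.41 [0.393, -0.054, 0.038]
side spot_in teapot 0.69 [0.457, 0.425, 0.084]
side spot_point teapot 0.76 [0.457, 0.406, -0.0]
side spot_in caddy 0.7 [0.514, -0.363, 0.072]
side spot_point caddy 0.87 [0.517, -0.399, -0.001]
side spot_point caddy 0.62 [0.716, -0.362, 0.001]
side spot_in saucer 0.9 [0.715, -0.357, 0.018]
side spot_in saucer 0.18 [0.514, -0.362, 0.069]
side spot_point saucer 0.88 [0.711, -0.363, -0.0]
side spot_point honey_jar 0.64 [0.677, 0.39, 0.0]
1.4
```

View pics/top0.png

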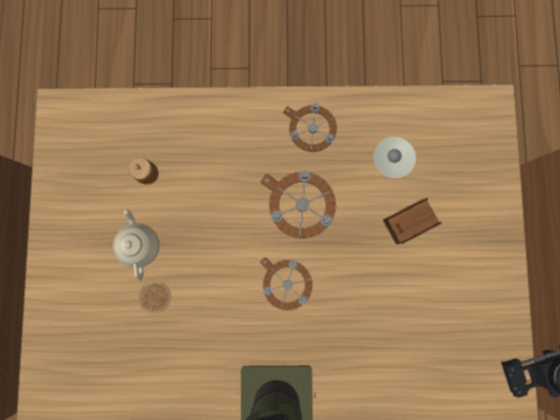

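View pics/side0.png

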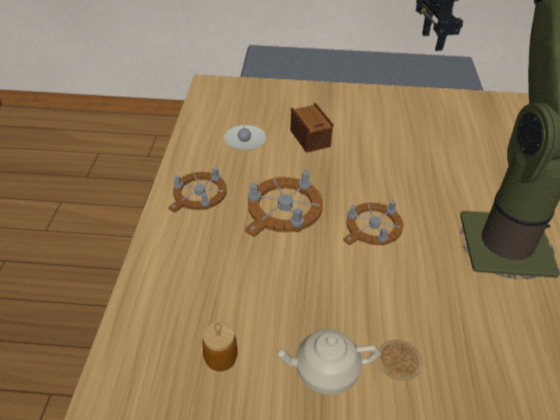

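```bash
python3 - <<'E'
import cv2
a=cv2.imread("pics/top0.png")
c=a[90:190,255:365]; cv2.imwrite("pics/crop0.png",cv2.resize(c,None,fx=6,fy=6,interpolation=cv2.INTER_CUBIC)[:600,:800])
a=cv2.imread("pics/side0.png")
c=a[170:300,180:330]; cv2.imwrite("pics/crop1.png",cv2.resize(c,None,fx=4.6,fy=4.6,interpolation=cv2.INTER_CUBIC)[:600,:800])
E
```

```text
(no output)
```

View pics/crop0.png

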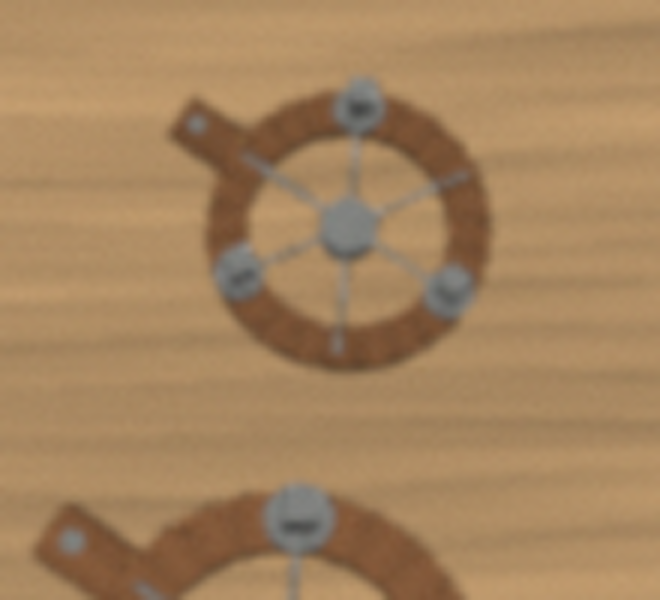

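View pics/crop1.png

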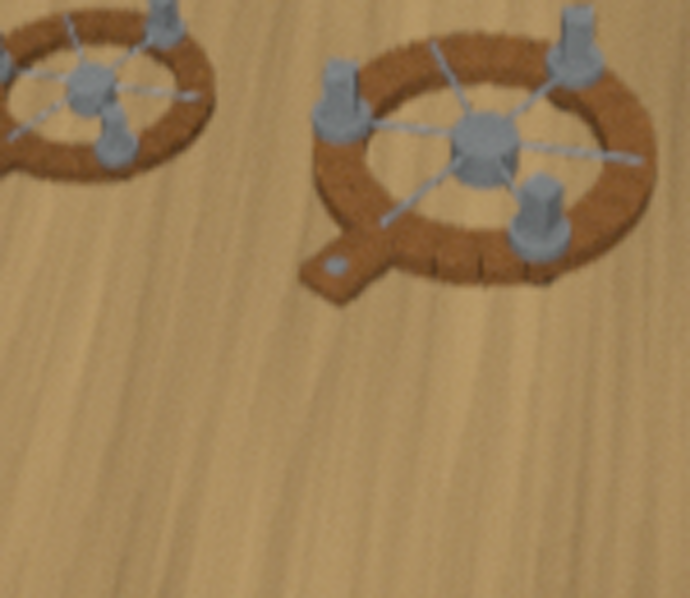

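```bash
cat > h.py <<'E'
import numpy as np
from scipy.spatial.transform import Rotation as R
from plant import r
import cv2
np.set_printoptions(precision=4,suppress=True)
def show(s=None):
    s=s or r.get_state()
    Rm=R.from_quat(s["eef_rot"]).as_matrix()
    yaw=np.degrees(np.arctan2(Rm[1,0],Rm[0,0]))
    print("t",round(s["clock"],2),"pos",s["tool_pos"],"yawx",round(yaw,2),"z",Rm[:,2],"q",s["q"],"F",s["contact_force"],"M",s["moment"],"op",round(s["opening"],3))
    return s,Rm,yaw
def plan(target,yaw):
    """shift and turn in tool axes to reach world target with tool down and tool-x at yaw deg"""
    s,Rm,y=show()
    c,sn=np.cos(np.radians(yaw)),np.sin(np.radians(yaw))
    Rt=np.array([[c,sn,0],[sn,-c,0],[0,0,-1]])
    d=Rm.T@(np.array(target)-s["tool_pos"])
    w=np.degrees(R.from_matrix(Rm.T@Rt).as_rotvec())
    print("shift mm",d*1000,"turn",w)
E
python3 - <<'E'
from h import *
p=r.snapshot("wrist");print(p["tool_from_camera"],p["intrinsics"]);cv2.imwrite("pics/w0.png",p["img"])
plan([0.655,-0.089,0.16],100)
plan([0.655,-0.089,0.16],190)
E
```

```text
[[-0.0015 -0.9531 -0.3026  0.0792]
 [ 1.     -0.0015 -0.0005  0.0009]
 [ 0.     -0.3026  0.9531 -0.1463]
 [ 0.      0.      0.      1.    ]] [[342.6096   0.     275.0561]
 [  0.     342.6096 208.0688]
 [  0.       0.       1.    ]]
t 1.45 pos [ 0.1648 -0.6029  0.2387] yawx 15.29 z [ 0. -0. -1.] q [ 1.3378  0.6891 -0.1946  1.5653  0.1573  0.9025 -0.2151] F [ 0.4938  0.6946 -1.0513] M [0.0579 0.0069 0.0043] op 1.001
shift mm [ 608.3506 -366.4685   78.7312] turn [  0.0011   0.0011 -84.7132]
t 1.45 pos [ 0.1648 -0.6029  0.2387] yawx 15.29 z [ 0. -0. -1.] q [ 1.3378  0.6891 -0.1946  1.5653  0.1573  0.9025 -0.2151] F [ 0.4938  0.6946 -1.0513] M [0.0579 0.0069 0.0043] op 1.001
shift mm [ 608.3506 -366.4685   78.7312] turn [   0.        0.0022 -174.7132]
```

Call:
carry_out --pt "0.608 -0.366 0.04 0 0 -85" --pt "0.608 -0.366 0.04 0 0 -85" --pt "0.608 -0.366 0.04 0 0 -85" --pt "0.608 -0.366 0.04 0 0 -85" --pt "0.608 -0.366 0.04 0 0 -85" --pt "0.608 -0.366 0.04 0 0 -85" --pt "0.608 -0.366 0.04 0 0 -85" --pt "0.608 -0.366 0.04 0 0 -85" --pt "0.608 -0.366 0.04 0 0 -85" --pt "0.608 -0.366 0.04 0 0 -85" --pt "0.608 -0.366 0.04 0 0 -85" --pt "0.608 -0.366 0.04 0 0 -85" --fingers 100

```text
clock: 2.65
tool_pos: [0.5796, -0.1683, 0.2049]
eef_rot: [0.641, 0.768, -0.0, 0.0]
contact_force: [0.2, -0.7, -0.5]
opening: 0.608
```

```bash
python3 - <<'E'
from h import *
plan([0.655,-0.089,0.16],150)
E
```

```text
t 2.65 pos [ 0.5796 -0.1683  0.2049] yawx 100.27 z [ 0.0002 -0.0003 -1.    ] q [ 0.5046  0.7424 -0.5351  1.6579  0.4676  0.8717 -0.0422] F [ 0.2108 -0.6571 -0.4781] M [-0.0625 -0.119  -0.0034] op 0.608
shift mm [64.6046 88.2794 44.8539] turn [ -0.0016   0.0192 -49.7348]
```

Call:
carry_out --pt "0.065 0.088 0.045 0 0 -50" --pt "0.065 0.088 0.045 0 0 -50" --pt "0.065 0.088 0.045 0 0 -50" --pt "0.065 0.088 0.045 0 0 -50" --pt "0.065 0.088 0.045 0 0 -50" --pt "0.065 0.088 0.045 0 0 -50" --pt "0.065 0.088 0.045 0 0 -50"

```text
clock: 3.35
tool_pos: [0.6533, -0.0902, 0.1596]
eef_rot: [0.257, 0.967, 0.0, -0.0]
contact_force: [-0.1, 0.6, -0.7]
opening: 0.61
```

```bash
python3 - <<'E'
from h import *
s,Rm,y=show()
p=r.snapshot("wrist");cv2.imwrite("pics/w1.png",p["img"])
for l in ("peg_1","peg_1_grip"):
    for d in r.spot_point(p,l)[:3]: print(l,round(d["p"],2),np.array(d["xyz"]))
T=p["tool_from_camera"]
def proj(X):
    t=Rm.T@(np.array(X)-s["tool_pos"]); c=T[:3,:3].T@(t-T[:3,3]); u=p["intrinsics"]@c; return u[:2]/u[2]
print(proj([.655,-.089,.065]),proj([.655,-.089,.033]))
E
```

```text
t 3.35 pos [ 0.6533 -0.0902  0.1596] yawx 150.27 z [-0.0004  0.0003 -1.    ] q [ 0.4269  0.9141 -0.7226  1.5075  0.6801  0.9835  0.5635] F [-0.1107  0.553  -0.667 ] M [-0.0162 -0.1508  0.0213] op 0.61
peg_1 0.89 [ 0.8726 -0.1213  0.0148]
peg_1 0.82 [ 0.6546 -0.0888  0.0232]
peg_1 0.72 [ 0.52   -0.1505  0.0205]
peg_1_grip 0.95 [ 0.8742 -0.1288  0.0319]
peg_1_grip 0.57 [ 0.6619 -0.0857  0.0492]
[277.9378 210.4713] [277.6156 198.5209]
```

View pics/w1.png

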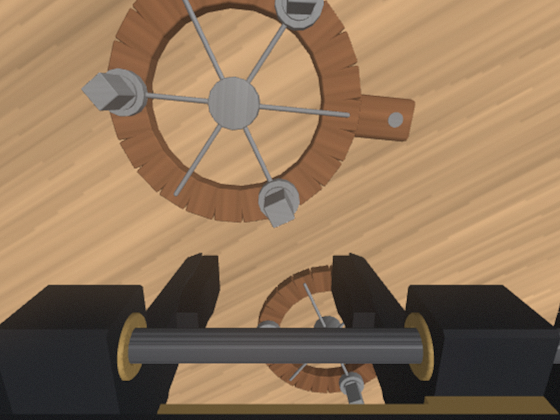

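```bash
python3 - <<'E'
import cv2
a=cv2.imread("pics/w1.png")
c=a[165:240,240:320]; cv2.imwrite("pics/c2.png",cv2.resize(c,None,fx=8,fy=8,interpolation=cv2.INTER_CUBIC))
c=a[50:130,70:155]; cv2.imwrite("pics/c3.png",cv2.resize(c,None,fx=7,fy=7,interpolation=cv2.INTER_CUBIC))
E
```

```text
(no output)
```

View pics/c2.png

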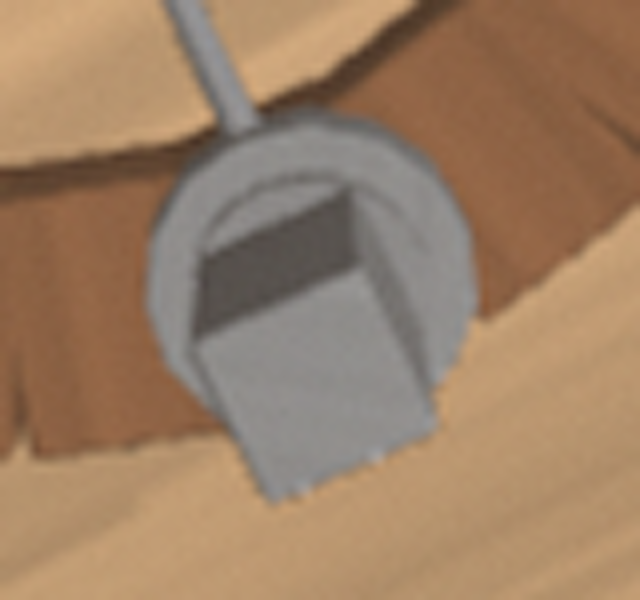

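View pics/c3.png

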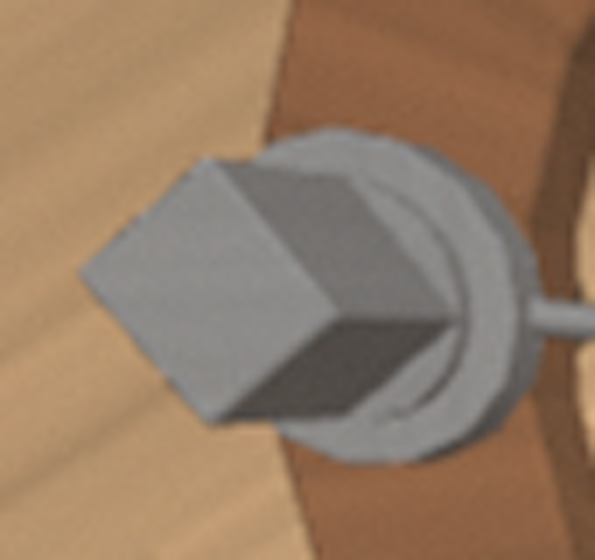

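```bash
cat >> h.py <<'E'
def backproj(p,s,px,z=0.065):
    Rm=R.from_quat(s["eef_rot"]).as_matrix(); T=p["tool_from_camera"]
    o=s["tool_pos"]+Rm@T[:3,3]; M=Rm@T[:3,:3]@np.linalg.inv(p["intrinsics"])
    out=[]
    for u,v in px:
        d=M@np.array([u,v,1.]); out.append(o+d*(z-o[2])/d[2])
    return np.array(out)
def square(X):
    X=X[:,:2]; a=[]
    for i in range(4):
        e=X[(i+1)%4]-X[i]; a.append(np.degrees(np.arctan2(e[1],e[0])))
    a=np.array(a); m=np.degrees(np.angle(np.mean(np.exp(4j*np.radians(a)))))/4
    print("centre",X.mean(0),"edge angles",a,"mod90",m%90,"sides",[np.linalg.norm(X[(i+1)%4]-X[i]) for i in range(4)])
E
python3 - <<'E'
from h import *
s=r.get_state();p=r.snapshot("wrist")
c2=[(195,345),(362,265),(437,420),(275,500)];c3=[(210,160),(340,315),(212,422),(80,272)]
square(backproj(p,s,[(x/8+240,y/8+165) for x,y in c2]))
square(backproj(p,s,[(x/7+70,y/7+50) for x,y in c3]))
E
```

```text
centre [ 0.6575 -0.0888] edge angles [ 86.6191  -4.5835 -92.1473 175.7882] mod90 86.41878754424543 sides [np.float64(0.017170069372540796), np.float64(0.016621499646016474), np.float64(0.017071536269435333), np.float64(0.016987155836978185)]
centre [ 0.5238 -0.1503] edge angles [   6.71    -84.3867 -172.7274   95.5796] mod90 6.293804374198829 sides [np.float64(0.0172087152655923), np.float64(0.01690048921108905), np.float64(0.01722282577190196), np.float64(0.017069821042660967)]
```

Call:
carry_out --pt "0 0 0 0 0 -85" --pt "0 0 0 0 0 -85" --pt "0 0 0 0 0 -85" --pt "0 0 0 0 0 -85" --pt "0 0 0 0 0 -85" --pt "0 0 0 0 0 -85" --pt "0 0 0 0 0 -85" --pt "0 0 0 0 0 -85" --pt "0 0 0 0 0 -85" --pt "0 0 0 0 0 -85" --pt "0 0 0 0 0 -85"

```text
clock: 4.65
tool_pos: [0.6533, -0.0901, 0.1597]
eef_rot: [-0.463, 0.886, 0.0, -0.0]
contact_force: [-0.1, 0.0, -0.4]
opening: 0.609
```

```bash
python3 - <<'E'
from h import *
plan([0.6565,-0.089,0.1],-93.6)
E
```

```text
t 4.65 pos [ 0.6533 -0.0901  0.1597] yawx -124.78 z [-0.0003  0.0001 -1.    ] q [ 0.551   1.0235 -1.0465  1.5003  0.9316  1.1706  1.8697] F [-0.1265  0.0064 -0.3693] M [ 0.1717 -0.1151  0.0115] op 0.609
shift mm [-2.673  -2.0033 59.7319] turn [  0.0173  -0.001  -31.181 ]
```

Call:
carry_out --pt "-0.003 -0.002 0.06 0 0 -31" --pt "-0.003 -0.002 0.06 0 0 -31" --pt "-0.003 -0.002 0.06 0 0 -31" --pt "-0.003 -0.002 0.06 0 0 -31" --pt "-0.003 -0.002 0.06 0 0 -31" --fingers 120

```text
clock: 5.15
tool_pos: [0.6567, -0.0886, 0.0997]
eef_rot: [-0.683, 0.731, 0.0, -0.0]
contact_force: [-0.0, 0.8, -0.5]
opening: 0.529
```

```bash
python3 - <<'E'
from h import *
plan([0.6565,-0.089,0.038],-93.6)
p=r.snapshot("wrist");cv2.imwrite("pics/w2.png",p["img"])
E
```

```text
t 5.15 pos [ 0.6567 -0.0886  0.0997] yawx -93.92 z [-0.0004  0.     -1.    ] q [ 0.561   1.136  -1.0924  1.5225  1.0695  1.1632  2.3252] F [-0.007   0.8125 -0.4658] M [ 0.1631 -0.0661 -0.0057] op 0.529
shift mm [ 0.4542  0.1461 61.693 ] turn [ 0.0223 -0.0009 -0.3182]
```

View pics/w2.png

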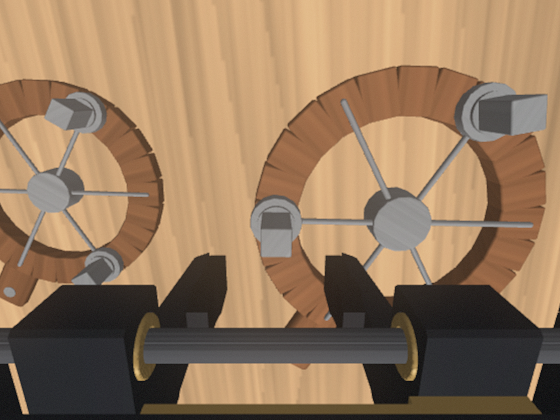

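Call:
carry_out --pt "0 0 0.04 0 0 0" --pt "0 0 0.061 0 0 0" --pt "0 0 0.061 0 0 0" --pt "0 0 0.061 0 0 0"

```text
clock: 5.6
tool_pos: [0.6568, -0.0883, 0.0392]
eef_rot: [-0.683, 0.73, 0.0, 0.0]
contact_force: [-0.1, 0.6, 1.0]
opening: 0.532
```

Call:
carry_out --pt "0 0 0 0 0 0" --pt "0 0 0 0 0 0" --pt "0 0 0 0 0 0" --pt "0 0 0 0 0 0" --pt "0 0 0 0 0 0" --pt "0 0 0 0 0 0" --fingers 255 --grip_force 48

```text
clock: 6.2
tool_pos: [0.6564, -0.0885, 0.0397]
eef_rot: [-0.684, 0.73, 0.0, -0.0]
contact_force: [-2.6, -0.4, 6.5]
opening: 0.199
```

```bash
python3 - <<'E'
from h import *
show()
p=r.snapshot("wrist");cv2.imwrite("pics/w3.png",p["img"])
show()
E
```

```text
t 6.2 pos [ 0.6564 -0.0885  0.0397] yawx -93.74 z [-0.0005 -0.0002 -1.    ] q [ 0.5471  1.2112 -1.0467  1.5392  1.1458  1.0966  2.286 ] F [-2.6048 -0.3534  6.4607] M [ 0.0001  0.6464 -0.2322] op 0.199
t 6.25 pos [ 0.6565 -0.0885  0.0397] yawx -93.74 z [-0.0004 -0.0001 -1.    ] q [ 0.5471  1.2112 -1.0467  1.5392  1.1458  1.0966  2.286 ] F [-3.198  -0.3514  6.8231] M [ 0.0203  0.6259 -0.2067] op 0.201
```

View pics/w3.png

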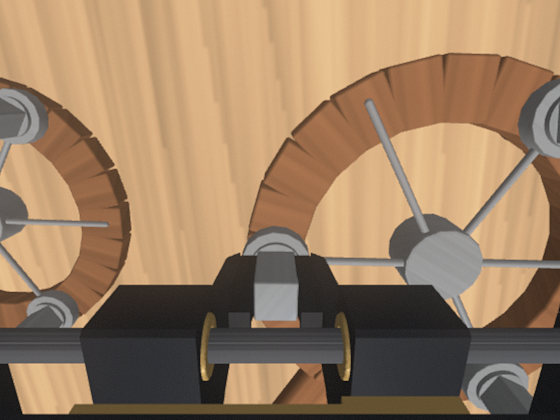

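Call:
carry_out --pt "0 0 0 0 0 3" --pt "0 0 0 0 0 6" --pt "0 0 0 0 0 9" --pt "0 0 0 0 0 12" --pt "0 0 0 0 0 15"

```text
clock: 6.75
tool_pos: [0.6565, -0.0885, 0.0397]
eef_rot: [-0.582, 0.813, -0.0, -0.0]
contact_force: [-3.3, -1.5, 5.7]
opening: 0.194
```

```bash
cat > l.py <<'E'
from h import *
s=r.get_state();Rm=R.from_quat(s["eef_rot"]).as_matrix()
y=np.degrees(np.arctan2(Rm[1,0],Rm[0,0]))
print("t",round(s["clock"],2),"yaw",round(y,2),"M",s["moment"],"F",s["contact_force"],"pos",s["tool_pos"],"q7",s["q"][[2,4,6]],"tq7",s["joint_torque"][4:],"op",round(s["opening"],3))
E
python3 l.py
```

```text
t 6.75 yaw -108.75 M [-0.0574  0.5483  0.3165] F [-3.2715 -1.4737  5.6875] pos [ 0.6565 -0.0885  0.0397] q7 [-1.0112  1.1207  2.0358] tq7 [ 0.3893 -0.7034  0.1973] op 0.194
```

Call:
carry_out --pt "0 0 0 0 0 3" --pt "0 0 0 0 0 6" --pt "0 0 0 0 0 9"

```text
clock: 7.05
tool_pos: [0.6565, -0.0886, 0.0397]
eef_rot: [-0.517, 0.856, -0.0, -0.0]
contact_force: [-2.3, -0.9, 5.5]
opening: 0.202
```

```bash
python3 l.py
```

```text
t 7.05 yaw -117.76 M [-0.0651  0.4891  0.3039] F [-2.3007 -0.9164  5.4761] pos [ 0.6565 -0.0886  0.0397] q7 [-0.9887  1.1043  1.8871] tq7 [ 0.3534 -0.6799  0.195 ] op 0.202
```

Call:
carry_out --pt "0 0 0 0 0 3" --pt "0 0 0 0 0 6" --pt "0 0 0 0 0 9"

```text
clock: 7.35
tool_pos: [0.6565, -0.0885, 0.0397]
eef_rot: [-0.448, 0.894, -0.0, -0.0]
contact_force: [-2.5, -0.7, 5.4]
opening: 0.201
```

```bash
python3 l.py
```

```text
t 7.35 yaw -126.76 M [-0.0713  0.5243  0.306 ] F [-2.5457 -0.662   5.442 ] pos [ 0.6565 -0.0885  0.0397] q7 [-0.9655  1.0869  1.7391] tq7 [ 0.3167 -0.6596  0.1924] op 0.201
```

Call:
carry_out --pt "0 0 0 0 0 3" --pt "0 0 0 0 0 6" --pt "0 0 0 0 0 9"

```text
clock: 7.65
tool_pos: [0.6566, -0.0886, 0.0397]
eef_rot: [-0.377, 0.926, -0.0, -0.0]
contact_force: [-2.3, -1.3, 6.6]
opening: 0.2
```

```bash
python3 l.py
```

```text
t 7.65 yaw -135.75 M [-0.0472  0.4418  0.3476] F [-2.2946 -1.2576  6.5922] pos [ 0.6566 -0.0886  0.0397] q7 [-0.9413  1.0686  1.5919] tq7 [ 0.2786 -0.6443  0.1895] op 0.2
```

Call:
carry_out --pt "0 0 0 0 0 3" --pt "0 0 0 0 0 6" --pt "0 0 0 0 0 9"

```text
clock: 7.95
tool_pos: [0.6566, -0.0886, 0.0397]
eef_rot: [-0.303, 0.953, -0.0, -0.0]
contact_force: [-3.0, -1.1, 5.0]
opening: 0.199
```

```bash
python3 l.py
```

```text
t 7.95 yaw -144.76 M [-0.0685  0.4063  0.3648] F [-3.0299 -1.0757  4.9506] pos [ 0.6566 -0.0886  0.0397] q7 [-0.9161  1.0493  1.4456] tq7 [ 0.2406 -0.6338  0.1862] op 0.199
```

Call:
carry_out --pt "0 0 0 0 0 3" --pt "0 0 0 0 0 6" --pt "0 0 0 0 0 9"

```text
clock: 8.25
tool_pos: [0.6567, -0.0886, 0.0397]
eef_rot: [-0.227, 0.974, -0.0, 0.0]
contact_force: [-2.8, -1.6, 5.5]
opening: 0.201
```

```bash
python3 l.py
```

```text
t 8.25 yaw -153.75 M [-0.0292  0.4424  0.311 ] F [-2.7562 -1.6301  5.5475] pos [ 0.6567 -0.0886  0.0397] q7 [-0.8899  1.0289  1.3001] tq7 [ 0.2036 -0.6279  0.1828] op 0.201
```

Call:
carry_out --pt "0 0 0 0 0 3" --pt "0 0 0 0 0 6" --pt "0 0 0 0 0 9"

```text
clock: 8.55
tool_pos: [0.6567, -0.0886, 0.0397]
eef_rot: [-0.15, 0.989, -0.0, 0.0]
contact_force: [-3.2, 0.7, 4.9]
opening: 0.198
```

```bash
python3 l.py
```

```text
t 8.55 yaw -162.76 M [-0.0992  0.429   0.2797] F [-3.1652  0.706   4.872 ] pos [ 0.6567 -0.0886  0.0397] q7 [-0.8628  1.0073  1.1557] tq7 [ 0.168  -0.6269  0.179 ] op 0.198
```

Call:
carry_out --pt "0 0 0 0 0 3" --pt "0 0 0 0 0 6" --pt "0 0 0 0 0 9"

```text
clock: 8.85
tool_pos: [0.6567, -0.0887, 0.0397]
eef_rot: [-0.072, 0.997, -0.0, 0.0]
contact_force: [-2.2, -1.6, 5.5]
opening: 0.198
```

```bash
python3 l.py
```

```text
t 8.85 yaw -171.76 M [-0.1007  0.4323  0.3105] F [-2.2496 -1.576   5.4692] pos [ 0.6567 -0.0887  0.0397] q7 [-0.8346  0.9844  1.0124] tq7 [ 0.1343 -0.631   0.1748] op 0.198
```

Call:
carry_out --pt "0 0 0 0 0 3" --pt "0 0 0 0 0 6" --pt "0 0 0 0 0 9"

```text
clock: 9.15
tool_pos: [0.6567, -0.0887, 0.0397]
eef_rot: [0.007, 1.0, -0.0, 0.0]
contact_force: [-2.2, -0.9, 5.3]
opening: 0.202
```

```bash
python3 l.py
```

```text
t 9.15 yaw 179.25 M [-0.0811  0.3615  0.2767] F [-2.2089 -0.8682  5.3469] pos [ 0.6567 -0.0887  0.0397] q7 [-0.8053  0.9602  0.8702] tq7 [ 0.1027 -0.6398  0.1704] op 0.202
```

Call:
carry_out --pt "0 0 0 0 0 3" --pt "0 0 0 0 0 6" --pt "0 0 0 0 0 9"

```text
clock: 9.45
tool_pos: [0.6567, -0.0887, 0.0397]
eef_rot: [0.085, 0.996, -0.0, 0.0]
contact_force: [-2.6, -1.5, 5.2]
opening: 0.199
```

```bash
python3 l.py
```

```text
t 9.45 yaw 170.25 M [-0.1647  0.3699  0.343 ] F [-2.6046 -1.4651  5.2414] pos [ 0.6567 -0.0887  0.0397] q7 [-0.775   0.9345  0.7295] tq7 [ 0.0282 -0.6288  0.0914] op 0.199
```

Call:
carry_out --pt "0 0 0 0 0 2" --pt "0 0 0 0 0 4"

```text
clock: 9.65
tool_pos: [0.6567, -0.0887, 0.0397]
eef_rot: [0.119, 0.993, -0.001, 0.0]
contact_force: [-1.9, -0.9, 4.8]
opening: 0.202
```

```bash
python3 l.py
```

```text
t 9.65 yaw 166.32 M [-0.2147  0.3682  0.4623] F [-1.8696 -0.8781  4.7548] pos [ 0.6567 -0.0887  0.0397] q7 [-0.7612  0.9229  0.6682] tq7 [-0.0796 -0.666  -0.1466] op 0.202
```

Call:
carry_out --pt "0 0 0 0 0 2" --pt "0 0 0 0 0 4"

```text
clock: 9.85
tool_pos: [0.6567, -0.0887, 0.0397]
eef_rot: [0.154, 0.988, -0.0, 0.0]
contact_force: [-2.1, 0.2, 5.1]
opening: 0.197
```

```bash
python3 l.py
```

```text
t 9.85 yaw 162.32 M [-0.173   0.3503  0.524 ] F [-2.1351  0.1746  5.1496] pos [ 0.6567 -0.0887  0.0397] q7 [-0.7472  0.9106  0.6064] tq7 [-0.0953 -0.6707 -0.147 ] op 0.197
```

Call:
carry_out --pt "0 0 0 0 0 2" --pt "0 0 0 0 0 4"

```text
clock: 10.05
tool_pos: [0.6567, -0.0887, 0.0397]
eef_rot: [0.188, 0.982, -0.0, 0.0]
contact_force: [-1.2, -1.9, 5.5]
opening: 0.201
```

```bash
python3 l.py
```

```text
t 10.05 yaw 158.32 M [-0.1449  0.3603  0.4612] F [-1.2307 -1.9229  5.4931] pos [ 0.6567 -0.0887  0.0397] q7 [-0.733   0.898   0.5449] tq7 [-0.1137 -0.6768 -0.1538] op 0.201
```

Call:
carry_out --pt "0 0 0 0 0 4" --pt "0 0 0 0 0 8" --pt "0 0 0 0 0 12" --pt "0 0 0 0 0 16" --pt "0 0 0 0 0 20"

```text
clock: 10.55
tool_pos: [0.6567, -0.0888, 0.0397]
eef_rot: [0.356, 0.934, -0.001, 0.0]
contact_force: [-2.7, -0.9, 4.9]
opening: 0.2
```

```bash
python3 l.py
```

```text
t 10.55 yaw 138.25 M [-0.2068  0.355   0.5555] F [-2.6756 -0.8838  4.8686] pos [ 0.6567 -0.0888  0.0397] q7 [-0.6586  0.8301  0.2407] tq7 [-0.1239 -0.668   0.1212] op 0.2
```

Call:
carry_out --pt "0 0 0 0 0 4" --pt "0 0 0 0 0 8" --pt "0 0 0 0 0 12" --pt "0 0 0 0 0 16" --pt "0 0 0 0 0 20"

```text
clock: 11.05
tool_pos: [0.6567, -0.0889, 0.0397]
eef_rot: [0.513, 0.858, -0.0, 0.0]
contact_force: [-2.1, -1.0, 5.7]
opening: 0.2
```

```bash
python3 l.py
```

```text
t 11.05 yaw 118.25 M [-0.2489  0.3775  0.5112] F [-2.1283 -1.0131  5.7244] pos [ 0.6567 -0.0889  0.0397] q7 [-0.5798  0.7533 -0.0536] tq7 [-0.1881 -0.7188  0.0748] op 0.2
```

Call:
carry_out --pt "0 0 0 0 0 4" --pt "0 0 0 0 0 8" --pt "0 0 0 0 0 12" --pt "0 0 0 0 0 16"

```text
clock: 11.45
tool_pos: [0.6567, -0.0889, 0.0397]
eef_rot: [0.628, 0.779, -0.0, 0.001]
contact_force: [-2.4, -1.2, 5.0]
opening: 0.202
```

```bash
python3 l.py
```

```text
t 11.45 yaw 102.26 M [-0.2486  0.4037  0.5549] F [-2.4124 -1.2042  5.0325] pos [ 0.6567 -0.0889  0.0397] q7 [-0.5139  0.6848 -0.2819] tq7 [-0.233  -0.7643  0.0366] op 0.202
```

Call:
carry_out --pt "0 0 0 0 0 4" --pt "0 0 0 0 0 8" --pt "0 0 0 0 0 12" --pt "0 0 0 0 0 16"

```text
clock: 11.85
tool_pos: [0.6566, -0.089, 0.0397]
eef_rot: [0.73, 0.684, -0.0, 0.001]
contact_force: [-3.7, -0.7, 5.9]
opening: 0.2
```

```bash
python3 l.py
```

```text
t 11.85 yaw 86.27 M [-0.299   0.4983  0.5691] F [-3.7236 -0.6868  5.9369] pos [ 0.6566 -0.089   0.0397] q7 [-0.4461  0.6097 -0.5038] tq7 [-0.2745 -0.8113 -0.002 ] op 0.2
```

Call:
carry_out --pt "0 0 0 0 0 4" --pt "0 0 0 0 0 8" --pt "0 0 0 0 0 11"

```text
clock: 12.15
tool_pos: [0.6565, -0.089, 0.0397]
eef_rot: [0.792, 0.611, -0.001, 0.001]
contact_force: [-2.2, -1.1, 6.2]
opening: 0.202
```

```bash
python3 l.py; python3 - <<'E'
from h import *
for i in range(8):
    r.snapshot("wrist"); print(r.get_state()["moment"][2])
E
```

```text
t 12.15 yaw 75.29 M [-0.2824  0.4431  0.5876] F [-2.1572 -1.0766  6.2238] pos [ 0.6565 -0.089   0.0397] q7 [-0.3987  0.5546 -0.6522] tq7 [-0.385  -0.8634 -0.2523] op 0.202
0.45983392416474583
0.3135872476854274
0.30806532096709227
0.32036672722359333
0.2517671256671171
0.28189067402123463
0.27707781588496305
0.3351334775807908
```

Call:
carry_out --pt "0 0 0 0 0 0" --pt "0 0 0 0 0 0" --pt "0 0 0 0 0 0" --pt "0 0 0 0 0 0" --pt "0 0 -0.05 0 0 0" --pt "0 0 -0.1 0 0 0" --pt "0 0 -0.12 0 0 0" --pt "0 0 -0.12 0 0 0" --fingers 120

```text
clock: 13.35
tool_pos: [0.6594, -0.0883, 0.163]
eef_rot: [0.792, 0.611, 0.003, 0.002]
contact_force: [0.5, 0.2, -0.4]
opening: 0.53
```

```bash
python3 - <<'E'
from h import *
p=r.snapshot("wrist");cv2.imwrite("pics/w4.png",p["img"])
plan([0.523,-0.151,0.16],175)
E
```

```text
t 13.4 pos [ 0.6577 -0.0886  0.1604] yawx 75.28 z [ 0.0031 -0.0003 -1.    ] q [ 0.3083  0.8631 -0.4769  1.504   0.4675  0.8861 -0.5806] F [ 0.3267  0.4089 -1.012 ] M [-0.0727  0.0013  0.0321] op 0.524
shift mm [ -94.6092 -114.3845    0.0042] turn [  0.1575   0.1317 -99.7208]
```

View pics/w4.png

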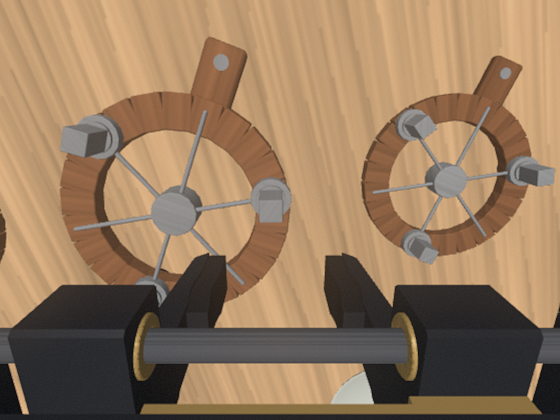

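Call:
carry_out --pt "-0.095 -0.114 0 0 0 -100" --pt "-0.095 -0.114 0 0 0 -100" --pt "-0.095 -0.114 0 0 0 -100" --pt "-0.095 -0.114 0 0 0 -100" --pt "-0.095 -0.114 0 0 0 -100" --pt "-0.095 -0.114 0 0 0 -100" --pt "-0.095 -0.114 0 0 0 -100" --pt "-0.095 -0.114 0 0 0 -100" --pt "-0.095 -0.114 0 0 0 -100" --pt "-0.095 -0.114 0 0 0 -100" --pt "-0.095 -0.114 0 0 0 -100" --pt "-0.095 -0.114 0 0 0 -100"

```text
clock: 14.6
tool_pos: [0.521, -0.1514, 0.157]
eef_rot: [0.038, 0.999, 0.001, -0.002]
contact_force: [0.4, 0.3, -0.6]
opening: 0.528
```

Call:
carry_out --pt "0 0 0 0 0 -100" --pt "0 0 0 0 0 -100" --pt "0 0 0 0 0 -100" --pt "0 0 0 0 0 -100" --pt "0 0 0 0 0 -100" --pt "0 0 0 0 0 -100" --pt "0 0 0 0 0 -100" --pt "0 0 0 0 0 -100" --pt "0 0 0 0 0 -100" --pt "0 0 0 0 0 -100" --pt "0 0 0 0 0 -100" --pt "0 0 0 0 0 -100"

```text
clock: 15.8
tool_pos: [0.5212, -0.1513, 0.1569]
eef_rot: [0.741, -0.672, -0.002, 0.001]
contact_force: [-0.4, 0.6, 0.8]
opening: 0.532
```

```bash
python3 - <<'E'
from h import *
plan([0.523,-0.151,0.11],-83.7)
p=r.snapshot("wrist");cv2.imwrite("pics/w5.png",p["img"])
c=p["img"][165:240,240:320]; cv2.imwrite("pics/c5.png",cv2.resize(c,None,fx=8,fy=8,interpolation=cv2.INTER_CUBIC))
E
```

```text
t 15.8 pos [ 0.5212 -0.1513  0.1569] yawx -84.38 z [-0.0032  0.0014 -1.    ] q [ 0.8432  1.0253 -1.2735  1.863   1.088   1.172   2.4039] F [-0.4204  0.5979  0.7692] M [ 0.0892 -0.082  -0.0055] op 0.532
shift mm [-0.0164 -1.9805 46.9249] turn [ 0.1716  0.1009 -0.6819]
```

View pics/w5.png

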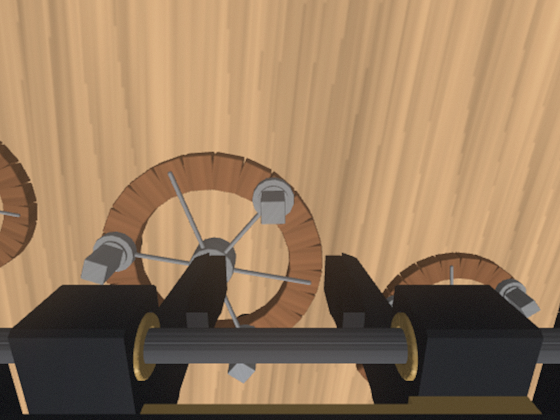

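View pics/c5.png

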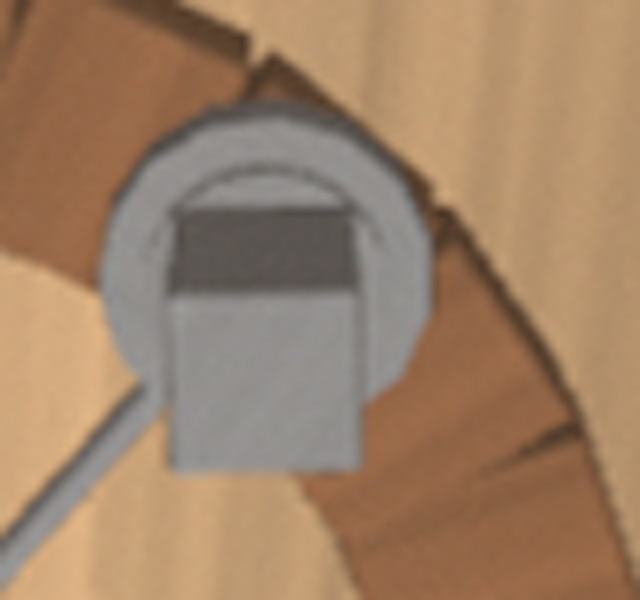

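```bash
python3 - <<'E'
from h import *
s=r.get_state();p=r.snapshot("wrist")
X=backproj(p,s,[(x/8+240,y/8+165) for x,y in [(170,293),(357,291),(361,468),(172,471)]]);square(X)
c=X.mean(0); plan([c[0]-.0005,c[1],0.1],-84)
E
```

```text
centre [ 0.5232 -0.151 ] edge angles [-173.744    97.3915    6.5743  -84.4238] mod90 6.4494829758120495 sides [np.float64(0.01694251231260427), np.float64(0.017091132433879296), np.float64(0.017485375558412883), np.float64(0.017186108429379544)]
t 15.9 pos [ 0.5213 -0.1513  0.157 ] yawx -84.67 z [-0.003   0.0016 -1.    ] q [ 0.8432  1.025  -1.2731  1.8627  1.0875  1.1715  2.3994] F [-0.1408  0.2905  0.1299] M [ 0.0564 -0.0229 -0.0191] op 0.531
shift mm [-0.0248 -1.5803 57.0409] turn [ 0.1609  0.1106 -0.6738]
```

Call:
carry_out --pt "0 -0.0015 0.02 0.16 0.11 -1" --pt "0 -0.0015 0.05 0.16 0.11 -1" --pt "0 -0.0015 0.057 0.16 0.11 -1" --pt "0 -0.0015 0.057 0.16 0.11 -1"

```text
clock: 16.3
tool_pos: [0.5227, -0.1512, 0.1005]
eef_rot: [0.745, -0.668, 0.0, 0.0]
contact_force: [0.1, -0.4, 0.8]
opening: 0.529
```

```bash
python3 - <<'E'
from h import *
plan([0.5227,-0.151,0.039],-83.6)
p=r.snapshot("wrist");cv2.imwrite("pics/w6.png",p["img"])
E
```

```text
t 16.3 pos [ 0.5227 -0.1512  0.1005] yawx -83.76 z [-0.0003 -0.0009 -1.    ] q [ 0.8165  1.1023 -1.2115  1.8961  1.1973  1.1143  2.3454] F [ 0.1007 -0.4346  0.7859] M [ 0.1125 -0.0297 -0.0507] op 0.529
shift mm [-0.2103 -0.054  61.5241] turn [ 0.0241 -0.0469 -0.1566]
```

View pics/w6.png

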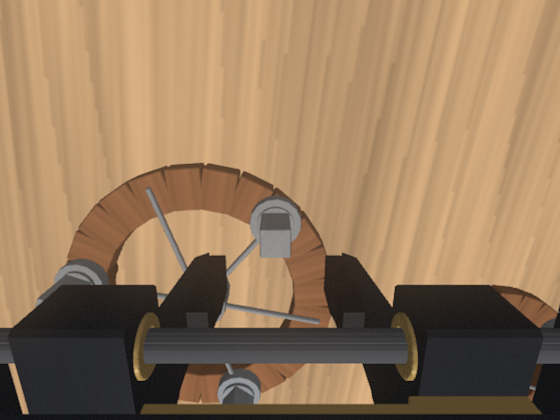

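Call:
carry_out --pt "0 0 0.04 0 0 0" --pt "0 0 0.061 0 0 0" --pt "0 0 0.061 0 0 0" --pt "0 0 0.061 0 0 0"

```text
clock: 16.75
tool_pos: [0.5249, -0.1511, 0.0423]
eef_rot: [0.745, -0.667, 0.002, -0.001]
contact_force: [-0.2, 0.3, 0.6]
opening: 0.528
```

Call:
carry_out --pt "0 0 0 0 0 0" --pt "0 0 0 0 0 0" --pt "0 0 0 0 0 0" --pt "0 0 0 0 0 0" --pt "0 0 0 0 0 0" --pt "0 0 0 0 0 0" --fingers 255 --grip_force 48

```text
clock: 17.35
tool_pos: [0.5229, -0.1517, 0.0416]
eef_rot: [0.745, -0.667, 0.001, 0.001]
contact_force: [-3.1, -1.0, 6.0]
opening: 0.201
```

```bash
python3 l.py
```

```text
t 17.35 yaw -83.69 M [-0.1096  0.7254  0.0689] F [-3.0851 -0.9601  6.0346] pos [ 0.5229 -0.1517  0.0416] q7 [-1.1462  1.3147  2.2793] tq7 [ 0.7924 -0.8571 -0.0387] op 0.201
```

Call:
carry_out --pt "0 0 0 0 0 3" --pt "0 0 0 0 0 6" --pt "0 0 0 0 0 9" --pt "0 0 0 0 0 12" --pt "0 0 0 0 0 15"

```text
clock: 17.85
tool_pos: [0.5226, -0.1517, 0.0415]
eef_rot: [-0.651, 0.759, -0.001, -0.001]
contact_force: [-5.0, -1.7, 6.1]
opening: 0.198
```

```bash
python3 l.py
```

```text
t 17.85 yaw -98.75 M [-0.0831  0.8772  0.313 ] F [-5.0449 -1.7118  6.0569] pos [ 0.5226 -0.1517  0.0415] q7 [-1.1242  1.3056  2.0209] tq7 [ 0.7735 -0.9678  0.2097] op 0.198
```

Call:
carry_out --pt "0 0 0 0 0 3" --pt "0 0 0 0 0 6"

```text
clock: 18.05
tool_pos: [0.5225, -0.1517, 0.0415]
eef_rot: [-0.611, 0.792, -0.001, -0.001]
contact_force: [-4.2, -1.4, 6.3]
opening: 0.202
```

```bash
python3 l.py
```

```text
t 18.05 yaw -104.75 M [-0.0871  0.9356  0.2473] F [-4.2346 -1.4146  6.2838] pos [ 0.5225 -0.1517  0.0415] q7 [-1.1151  1.3016  1.9183] tq7 [ 0.8278 -0.9952  0.2093] op 0.202
```

Call:
carry_out --pt "0 0 0 0 0 3" --pt "0 0 0 0 0 6"

```text
clock: 18.25
tool_pos: [0.5224, -0.1516, 0.0415]
eef_rot: [-0.568, 0.823, -0.001, -0.001]
contact_force: [-5.8, -1.0, 7.3]
opening: 0.2
```

```bash
python3 l.py
```

```text
t 18.25 yaw -110.75 M [-0.1032  0.9984  0.2738] F [-5.839  -1.0272  7.3336] pos [ 0.5224 -0.1516  0.0415] q7 [-1.1059  1.2975  1.8158] tq7 [ 0.8817 -1.0156  0.2088] op 0.2
```

Call:
carry_out --pt "0 0 0 0 0 3" --pt "0 0 0 0 0 6"

```text
clock: 18.45
tool_pos: [0.5223, -0.1516, 0.0415]
eef_rot: [-0.524, 0.851, -0.001, -0.001]
contact_force: [-4.8, -0.5, 7.0]
opening: 0.195
```

```bash
python3 l.py
```

```text
t 18.45 yaw -116.74 M [-0.036   1.0219  0.3463] F [-4.8139 -0.5096  7.0162] pos [ 0.5223 -0.1516  0.0415] q7 [-1.0964  1.2933  1.7133] tq7 [ 0.9339 -1.029   0.2084] op 0.195
```

Call:
carry_out --pt "0 0 0 0 0 3" --pt "0 0 0 0 0 6"

```text
clock: 18.65
tool_pos: [0.5222, -0.1515, 0.0415]
eef_rot: [-0.479, 0.878, -0.001, -0.001]
contact_force: [-5.8, -0.8, 7.2]
opening: 0.201
```

```bash
python3 l.py
```

```text
t 18.65 yaw -122.74 M [-0.0159  1.072   0.3437] F [-5.7574 -0.8088  7.2313] pos [ 0.5222 -0.1515  0.0415] q7 [-1.0867  1.289   1.611 ] tq7 [ 0.9842 -1.0354  0.208 ] op 0.201
```

Call:
carry_out --pt "0 0 0 0 0 3" --pt "0 0 0 0 0 6"

```text
clock: 18.85
tool_pos: [0.5221, -0.1515, 0.0415]
eef_rot: [-0.433, 0.902, -0.001, -0.001]
contact_force: [-5.2, -1.0, 7.7]
opening: 0.201
```

```bash
python3 l.py
```

```text
t 18.85 yaw -128.73 M [0.0026 1.0829 0.3721] F [-5.2383 -1.0071  7.6731] pos [ 0.5221 -0.1515  0.0415] q7 [-1.0768  1.2845  1.5089] tq7 [ 0.9948 -1.0425  0.1768] op 0.201
```

Call:
carry_out --pt "0 0 0 0 0 3"

```text
clock: 18.95
tool_pos: [0.5221, -0.1515, 0.0415]
eef_rot: [-0.409, 0.913, -0.001, -0.001]
contact_force: [-6.0, -0.3, 7.6]
opening: 0.196
```

```bash
python3 l.py
```

```text
t 18.95 yaw -131.72 M [-0.037   1.0742  0.445 ] F [-5.9552 -0.3294  7.5553] pos [ 0.5221 -0.1515  0.0415] q7 [-1.0718  1.2824  1.458 ] tq7 [ 0.9327 -1.0581  0.0849] op 0.196
```

Call:
carry_out --pt "0 0 0 0 0 3"

```text
clock: 19.05
tool_pos: [0.5221, -0.1514, 0.0415]
eef_rot: [-0.385, 0.923, -0.001, -0.001]
contact_force: [-5.4, -0.6, 8.4]
opening: 0.199
```

```bash
python3 l.py
```

```text
t 19.05 yaw -134.7 M [-0.0466  1.1422  0.5103] F [-5.4432 -0.6178  8.3512] pos [ 0.5221 -0.1514  0.0415] q7 [-1.0667  1.2802  1.407 ] tq7 [ 0.9467 -1.0566  0.0618] op 0.199
```

Call:
carry_out --pt "0 0 0 0 0 3"

```text
clock: 19.15
tool_pos: [0.522, -0.1514, 0.0415]
eef_rot: [-0.361, 0.933, -0.001, -0.001]
contact_force: [-4.7, -0.6, 7.3]
opening: 0.201
```

```bash
python3 l.py
```

```text
t 19.15 yaw -137.7 M [0.0426 1.1255 0.4999] F [-4.6727 -0.6184  7.2571] pos [ 0.522  -0.1514  0.0415] q7 [-1.0615  1.2779  1.3561] tq7 [ 0.9666 -1.0531  0.0625] op 0.201
```

Call:
carry_out --pt "0 0 0 0 0 3"

```text
clock: 19.25
tool_pos: [0.522, -0.1514, 0.0415]
eef_rot: [-0.336, 0.942, -0.001, -0.001]
contact_force: [-5.0, -0.8, 8.0]
opening: 0.199
```

```bash
python3 l.py
```

```text
t 19.25 yaw -140.7 M [0.0581 1.1449 0.4401] F [-5.0445 -0.797   8.0424] pos [ 0.522  -0.1514  0.0415] q7 [-1.0563  1.2755  1.3051] tq7 [ 0.9849 -1.048   0.0605] op 0.199
```

Call:
carry_out --pt "0 0 0 0 0 3"

```text
clock: 19.35
tool_pos: [0.5219, -0.1513, 0.0415]
eef_rot: [-0.312, 0.95, -0.001, -0.001]
contact_force: [-7.3, -0.3, 7.5]
opening: 0.199
```

```bash
python3 l.py
```

```text
t 19.35 yaw -143.7 M [0.0123 1.174  0.4718] F [-7.3488 -0.2776  7.4798] pos [ 0.5219 -0.1513  0.0415] q7 [-1.051   1.273   1.2542] tq7 [ 1.0021 -1.0412  0.0583] op 0.199
```

Call:
carry_out --pt "0 0 0 0 0 4" --pt "0 0 0 0 0 8" --pt "0 0 0 0 0 12" --pt "0 0 0 0 0 16" --pt "0 0 0 0 0 20" --pt "0 0 0 0 0 24" --pt "0 0 0 0 0 28" --pt "0 0 0 0 0 32" --pt "0 0 0 0 0 36" --pt "0 0 0 0 0 40"

```text
clock: 20.35
tool_pos: [0.5217, -0.1505, 0.0415]
eef_rot: [0.032, 0.999, -0.001, -0.0]
contact_force: [-5.7, 1.0, 7.3]
opening: 0.201
```

```bash
python3 l.py
```

```text
t 20.35 yaw 176.3 M [0.2798 1.2416 0.4931] F [-5.7202  0.9577  7.302 ] pos [ 0.5217 -0.1505  0.0415] q7 [-0.9743  1.2367  0.5779] tq7 [ 1.1291 -0.8105  0.2026] op 0.201
```

Call:
carry_out --pt "0 0 0 0 0 4" --pt "0 0 0 0 0 8" --pt "0 0 0 0 0 12" --pt "0 0 0 0 0 16" --pt "0 0 0 0 0 20" --pt "0 0 0 0 0 24" --pt "0 0 0 0 0 28" --pt "0 0 0 0 0 32" --pt "0 0 0 0 0 36" --pt "0 0 0 0 0 40"

```text
clock: 21.35
tool_pos: [0.522, -0.1499, 0.0415]
eef_rot: [0.372, 0.928, -0.0, 0.0]
contact_force: [-5.4, 2.3, 6.8]
opening: 0.198
```

```bash
python3 l.py
```

```text
t 21.35 yaw 136.33 M [0.5165 1.1061 0.5392] F [-5.3992  2.3401  6.7804] pos [ 0.522  -0.1499  0.0415] q7 [-0.8825  1.19   -0.0881] tq7 [ 1.0039 -0.4891  0.1661] op 0.198
```

Call:
carry_out --pt "0 0 0 0 0 4" --pt "0 0 0 0 0 8" --pt "0 0 0 0 0 12" --pt "0 0 0 0 0 16" --pt "0 0 0 0 0 20" --pt "0 0 0 0 0 24" --pt "0 0 0 0 0 28" --pt "0 0 0 0 0 32" --pt "0 0 0 0 0 36" --pt "0 0 0 0 0 40"

```text
clock: 22.35
tool_pos: [0.5226, -0.1494, 0.0415]
eef_rot: [0.667, 0.745, 0.001, 0.0]
contact_force: [-4.1, 2.8, 5.5]
opening: 0.197
```

```bash
python3 l.py
```

```text
t 22.35 yaw 96.35 M [0.5837 0.8382 0.5842] F [-4.1242  2.7651  5.5247] pos [ 0.5226 -0.1494  0.0415] q7 [-0.7707  1.126  -0.738 ] tq7 [ 0.6917 -0.2005  0.1187] op 0.197
```

Call:
carry_out --pt "0 0 0 0 0 4" --pt "0 0 0 0 0 8" --pt "0 0 0 0 0 12" --pt "0 0 0 0 0 16" --pt "0 0 0 0 0 20" --pt "0 0 0 0 0 24" --pt "0 0 0 0 0 28" --pt "0 0 0 0 0 32" --pt "0 0 0 0 0 36" --pt "0 0 0 0 0 40"

```text
clock: 23.35
tool_pos: [0.5234, -0.1495, 0.0415]
eef_rot: [0.881, 0.472, 0.001, 0.001]
contact_force: [-2.1, 2.7, 4.0]
opening: 0.2
```

```bash
python3 l.py
```

```text
t 23.35 yaw 56.35 M [0.5524 0.5847 0.6067] F [-2.0758  2.7451  4.0234] pos [ 0.5234 -0.1495  0.0415] q7 [-0.633   1.0312 -1.3589] tq7 [ 0.2993 -0.0644  0.0503] op 0.2
```

Call:
carry_out --pt "0 0 0 0 0 4" --pt "0 0 0 0 0 8" --pt "0 0 0 0 0 8" --pt "0 0 0 0 0 8" --pt "0 0 0 0 0 8"

```text
clock: 23.85
tool_pos: [0.5236, -0.1497, 0.0415]
eef_rot: [0.912, 0.411, 0.001, 0.0]
contact_force: [-3.2, 4.1, 6.7]
opening: 0.201
```

```bash
python3 l.py
```

```text
t 23.85 yaw 48.49 M [0.745  0.8153 0.2672] F [-3.2425  4.0605  6.6601] pos [ 0.5236 -0.1497  0.0415] q7 [-0.6028  1.0065 -1.4748] tq7 [ 0.7044 -0.1286 -0.2252] op 0.201
```

Call:
carry_out --pt "0 0 0 0 0 0" --pt "0 0 0 0 0 0" --pt "0 0 0 0 0 0" --pt "0 0 0 0 0 0" --pt "0 0 -0.05 0 0 0" --pt "0 0 -0.1 0 0 0" --pt "0 0 -0.12 0 0 0" --pt "0 0 -0.12 0 0 0" --fingers 120

```text
clock: 24.65
tool_pos: [0.5258, -0.1514, 0.164]
eef_rot: [0.913, 0.409, 0.004, 0.003]
contact_force: [0.9, 0.2, 0.4]
opening: 0.525
```

```bash
python3 - <<'E'
from h import *
s,Rm,y=show()
p=r.snapshot("wrist");cv2.imwrite("pics/w7.png",p["img"])
q=r.snapshot("top");cv2.imwrite("pics/top1.png",q["img"])
for l in ("teapot","caddy","saucer","honey_jar"):
    for d in r.spot_point(q,l)[:1]: print(l,round(d["p"],2),np.array(d["xyz"]))
E
```

```text
t 24.65 pos [ 0.5258 -0.1514  0.164 ] yawx 48.26 z [ 0.0093 -0.0027 -1.    ] q [ 0.6424  0.7938 -0.7752  1.8666  0.7725  0.8006 -1.2788] F [0.9221 0.1602 0.3713] M [-0.1149 -0.0246 -0.0037] op 0.525
teapot 0.66 [0.4489 0.4056 0.0027]
caddy 0.86 [ 0.5148 -0.3994  0.0003]
saucer 0.6 [ 0.7127 -0.3652 -0.0004]
honey_jar 0.73 [0.6735 0.3886 0.0018]
```

View pics/w7.png

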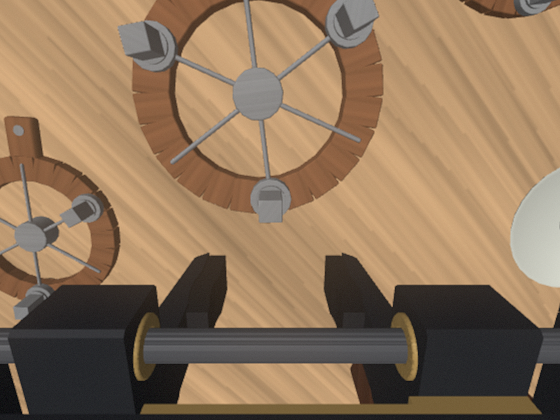

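```bash
python3 - <<'E'
import cv2
a=cv2.imread("pics/w7.png")
c=a[165:240,230:310]; b=cv2.resize(c,None,fx=5,fy=5,interpolation=cv2.INTER_CUBIC)
d=cv2.imread("pics/w4.png")[165:240,230:310]; import numpy as np
cv2.imwrite("pics/c7.png",np.hstack([b,cv2.resize(d,None,fx=5,fy=5,interpolation=cv2.INTER_CUBIC)]))
E
```

```text
(no output)
```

View pics/c7.png

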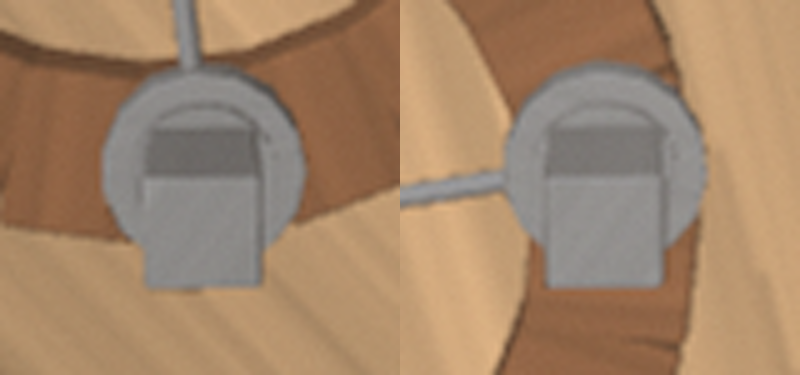

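Both pegs are still square to the tool at the angles where I released them, so the grip did not slip. Handing in.

```bash
python3 -c "
from plant import r
print(r.finish_job())"
```

```text
the job is handed in; nothing more can be done
None
```

I turned both slack pegs on the largest (middle) stand and handed the job in at about 25 s of the 72 s. The hand-in gives no verdict.

| Peg | Bite ended at (tool yaw) | Left at (tool yaw) | Past the bite | Allowed |
|---|---|---|---|---|
| First | about 165° | 75° | about 90° | 65–115° |
| Second | about −134° | about 48° | about 178° | 155–205° |

- **Uncertainty:** the bite ends are good to about ±2–3°. I read them from the rise in the moment and in the last joint's torque.
- **First peg:** while turning, the final moment was 0.59 N m against an expected 0.58.
- **Second peg, small disagreement:** about 8° before the end the moment read 0.61 N m against an expected 0.565. That is slightly beyond the roughly 0.03 N m noise, so I counted on the angle and stopped 2° short of 180°.
- **After release:** close crops showed each peg square to the tool at its release angle, so neither the grip nor the pegs slipped.
- **Third peg and tea things:** I never took the gripper to the third peg. In the last top picture the tea things were within about 4 mm of where they started.

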